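# Snap a sample bottle's locking collar shut with the bench pliers

### The job

The white-capped bottle standing on its own still has its red locking collar open: stand it in the blue cup of the bench pliers with the two collar halves facing the two rubber jaws, and squeeze the plier handles together until the resistance peaks and gives and the collar snaps fully shut. Then let the handles spring open and stand the bottle upright in the tray compartment that has the green pad. Never press the collar with the fingers, never tip the bottle over, and leave the two bottles already in the tray as they are.

Things in the scene. Friction and masses are not known exactly. Their poses are not given: they have to be found in the camera images.
- bottle_mid (a point): Middle, 62 mm above the foot, of the loose clear bottle with the open red collar: 124 mm tall, about 0.2 kg. Round body 50 mm in diameter up to 58 mm, narrowing to a neck 26 mm in diameter at 70 to 94 mm; white cap above. z is up the bottle; the collar halves sit on its +y and -y sides and slide along y. It may be used either way round (yaw or yaw + pi).
- bottle_cap (a point): Middle of the grip height on the same bottle's round white cap, 110 mm above its foot. Cap 36 mm in diameter, from 94 to 124 mm above the foot. Fingers closing along the bottle's x stay clear of the collar halves below, which end at 86 mm above the foot. Axes as bottle_mid.
- collar_l (a joint): Travel (m) of the collar's +y half towards the neck: 0 open, 0.008 shut; the -y half is linked and moves equally. Resistance rises to a peak of some 15 N on each half near 0.002, then gives; past about 0.0055 the collar pulls itself shut and stays shut.
- collar_r: The -y half of the red split collar, a C-shaped piece round the bottle's neck, 74 to 86 mm above the foot, 42 mm wide along the bottle's x. Outer faces of the halves are 31 mm from the bottle's axis when open, 23 mm shut. Origin: on the bottle's axis at its foot when open; it shifts 8 mm along the bottle's +y as the collar shuts.
- nest (a point): Centre of the inner floor of the blue tapered cup on the pliers' base where the bottle is to stand, 12 mm above the bench. Inner radius about 29 mm at the floor, 33 mm at the rim, 18 mm above the floor. x points away from the handles (pivot 70 mm behind, at -x), y is the line along which the jaws close, z up. Nothing of the pliers rises over 95 mm above this floor.
- jaws (a point): Midpoint between the two jaws, 80 mm above the nest floor, level with the collar of a bottle standing there; axes as nest. The jaws are upright black rubber rollers, 16 mm in diameter and 18 mm tall, centred at y = +45 and -45 mm when open (74 mm clear between them) and about 31 mm from the middle when shut.
- handles_mid (a point): Midway between the two blue handles, at the middle of their grip length, 92 mm above the bench, 175 mm behind the nest (its -x). x points to the nest, y across the handles. Upright bars 10 mm thick, 30 mm tall (74 to 104 mm above the bench), 74 mm long (48 mm ahead of to 27 mm behind this point). Over their outsides here: 67 mm open, 26 mm shut; 78 mm at the rear ends when open.
- handle_l (a joint): Angle (rad) each handle has swung inwards about the upright pivot, 105 mm ahead of handles_mid: 0 open, 0.2 fully shut. The handles are linked and move equally; a spring reopens them when let go. The jaws meet an open, centred collar at about 0.09; resistance peaks near 0.12 and it has snapped by about 0.18. Squeezing takes up to about 12 N on each handle.
- pad_top (a point): Centre of the top of the green pad (60 mm across, 3 mm thick) in the empty compartment of the fixed blue tray; 8 mm above the bench. The compartment is about 82 by 82 mm inside, walls 5 mm thick rising to 32 mm above the bench. x runs along the row of three compartments; any of them may be the empty one.
- done_a_mid (a point): Middle (62 mm above the foot) of a finished bottle of the same size and shape, with a black cap and its collar shut, standing in a tray compartment. To be left alone.
- done_b_mid (a point): Middle of the other finished black-capped bottle in the tray, of the same size. To be left alone.
Mind the look-alikes: they are no part of the job. Leave any pink or yellow look-alike of the part that bears bottle_mid alone.

How it is judged:
By the outcome, as a careful person would: the job done as asked, in the order asked, and still so for the second after the job is handed in, with the robot touching nothing.
It also fails if it takes over 54 s, if anything falls off the work surface, if the arm or the gripper's body presses on something with over 40 N, if the wrist force passes 120 N, or if a joint passes its speed limit or range.

### The arm

A 7-joint arm with a two-finger parallel gripper is mounted at the origin on the work surface. World frame = base frame: x ahead of the robot, y to its left, z up, the work surface at z = 0. Lengths are in m, angles in rad, forces in N, time in s.
With the tool pointing down it reaches from about 0.4 to 0.9 m from the base axis. Payload 5.6 kg.
Tool frame: the origin (TCP) lies midway between the tips of the shut fingers; the grasp point (between the pads) lies 19 mm behind it; z points along the fingers, y is the line along which they close (so a half turn about z gives the same grasp; the last joint's range is limited). The gripper opens to 92 mm and grips with 3 to 60 N. Pads are 20 mm wide; open, the fingers measure 128 mm over their backs; the gripper's body (75 mm by 189 mm) begins 69 mm behind the grasp point.
Start: joints at [1.223, 0.468, -0.012, 1.603, 0.006, 1.071, -0.056], TCP at [0.195, -0.62, 0.215] pointing down, gripper open.
Joint ranges: [-2.53, 2.53], [-0.31, 2.02], [-1.57, 1.55], [0.28, 2.44], [-1.29, 4.43], [0.15, 1.84], [-2.92, 2.92]. Speed limits (rad/s): [2.57, 2.57, 3.14, 3.14, 3.14, 3.14, 3.14].

### API

Orientations are given as a 3x3 rotation matrix whose columns are the frame's x, y, z axes.
In Python, from station import env, effector, solver, viewer, workorder, search_frame, tip_of gives the robot as it stands. Calls block until the motion is done:
- env.reach(position, orientation): joint-space move of the TCP to a pose.
- env.movel(position, frame=None, rate=0.15): straight line of the TCP; frame=None keeps the orientation; rate is the mean speed in m/s.
- env.goto_joints(angles): joint-space move.
- effector.release() and effector.grasp(squeeze=None): open the fingers fully, or close them until they stop; squeeze is the grip in N (None keeps the last).
- env.pause(seconds).
- solver.inverse_kinematics(position, orientation): joint angles nearest the present ones, or None.
- env.sense(): the state.
- viewer.read_camera(name): name is "scene" or "top"; returns (picture, depth): 420x560x3 uint8, red, green, blue; 420x560 float32, m along the optical axis (not along the pixel's ray), 0 where there is no reading.
- viewer.camera_info(name): a dict with "intrinsics" (3x3 intrinsics, pixels), "dist_coeffs" ([k1, k2, p1, p2, k3] as OpenCV has them; the pictures are not rectified), "eye" and "rotation" of the camera in the world. Camera axes: x right, y up, looking along -z (the intrinsics and any distortion apply to the point x, -y, -z); pixel columns grow to the right and rows downward; lengths in m; the calibration is good to about 2 mm. A picture is of the moment at which its call begins. camera_info takes no time and is no camera call.
A pose or a line that the arm cannot do raises env.PlanningError and nothing moves.
- workorder.finish_job(): hands the job in; it is judged then, once.
Trained networks look in the newest picture that a camera, given by its name, has taken for a name from the list of things; names that differ only in an ending like _2 or _b are one class to them, and where a whole thing is asked for, a point or a joint stands for the part that bears it (a point fixed in the world has none). Each returns a list of dicts, best first, with "score" (0 to 1); they miss things now and then, are a little off and sometimes report something else, mostly with a low value. They report only what shows in the picture. A call takes as long as a camera call. They do not tell look-alikes from the thing itself.
- search_frame(camera, name): "at" ([x, y, z] in m, in world coordinates, good to about 4 mm: the middle of the surface that is visible of it).
- tip_of(camera, name): "at" ([x, y, z] in m, in world coordinates, good to about 4 mm: a listed point, or the origin of a listed thing).
The state is a dict: "t": time; "joint_positions": joint angles; "joint_velocities": joint speeds; "tau": joint torques, N m; "ee_pos": TCP position; "tcp_rot": TCP orientation; "wrist_force": force on the tool from outside, world axes, zero at the start; "moment": the same for the moment, N m; "gripper_width": finger opening in m; "grasp_force": force on a finger pad.
Only numpy, scipy, OpenCV 4.12 (cv2) and the standard library are available. Lean on these libraries where they do the work, as an engineer would, in place of code of your own. Each camera call takes 0.05 s, during which the arm holds its last target. There are 200 camera calls.

## Working session

There is one attempt and no reset: what is moved stays moved. The work goes in short steps, each a Python script; the robot and the scene stay as the last script left them, time stands still between calls to the robot, and variables do not carry over. Pictures are saved under pics/ and viewed, at most 10 in all, crops included, and the job is handed in when it is done.

```bash
mkdir -p pics; ls; cat > h.py <<'E'
import numpy as np, cv2
from station import env, effector, solver, viewer, workorder, search_frame, tip_of
def snap(cam,name):
    p,d=viewer.read_camera(cam); cv2.imwrite(f'pics/{name}.png',p[:,:,::-1]); np.savez(f'pics/{cam}_{name}.npz',p=p,d=d); return p,d
def cloud(cam,d):
    """world xyz for each pixel"""
    i=viewer.camera_info(cam); h,w=d.shape
    uv=np.stack(np.meshgrid(np.arange(w),np.arange(h)),-1).reshape(-1,1,2).astype(np.float64)
    n=cv2.undistortPoints(uv,np.array(i['intrinsics'],float),np.array(i['dist_coeffs'],float)).reshape(h,w,2)
    c=np.stack([n[...,0]*d,-n[...,1]*d,-d],-1)
    return c@np.array(i['rotation']).T+np.array(i['eye'])
def down(yaw):
    """tool z down, tool y (closing line) at angle yaw in world"""
    y=np.array([np.cos(yaw),np.sin(yaw),0]); z=np.array([0,0,-1.]); return np.stack([np.cross(y,z),y,z],1)
E
python3 - <<'E'
from h import *
np.set_printoptions(precision=3,suppress=True)
for c in('top','scene'):
    snap(c,c+'1')
    i=viewer.camera_info(c);print(c,i['eye'])
    for n in ['bottle_mid','bottle_cap','collar_r','nest','jaws','handles_mid','pad_top','done_a_mid']:
        print(n,[(np.array(r['at']),round(r['score'],2)) for r in tip_of(c,n)[:4]])
print(env.sense()['t'])
E
```

```text
pics
top [0.344 0.041 1.038]
bottle_mid [(array([0.278, 0.205, 0.069]), 0.94), (array([0.45 , 0.402, 0.057]), 0.9), (array([0.438, 0.292, 0.059]), 0.69), (array([0.315, 0.303, 0.062]), 0.6)]
bottle_cap [(array([0.553, 0.348, 0.112]), 0.89), (array([0.279, 0.204, 0.105]), 0.79), (array([0.313, 0.3  , 0.111]), 0.74), (array([0.451, 0.4  , 0.109]), 0.7)]
collar_r [(array([ 0.418, -0.325,  0.066]), 0.69), (array([ 0.592, -0.322,  0.007]), 0.6), (array([ 0.277,  0.202, -0.002]), 0.51), (array([ 0.434,  0.294, -0.002]), 0.49)]
nest [(array([0.663, 0.053, 0.015]), 0.56), (array([0.437, 0.292, 0.058]), 0.45)]
jaws [(array([0.662, 0.06 , 0.094]), 0.98)]
handles_mid [(array([0.488, 0.056, 0.092]), 0.64)]
pad_top [(array([ 0.59 , -0.319,  0.009]), 0.76)]
done_a_mid [(array([0.442, 0.293, 0.06 ]), 0.72)]
scene [1.217 0.38  1.062]
bottle_mid [(array([0.451, 0.396, 0.061]), 0.88), (array([0.436, 0.289, 0.061]), 0.86), (array([0.31 , 0.307, 0.06 ]), 0.68), (array([0.552, 0.352, 0.059]), 0.65)]
bottle_cap [(array([0.31 , 0.304, 0.109]), 0.88), (array([0.449, 0.396, 0.111]), 0.85), (array([0.552, 0.35 , 0.112]), 0.77), (array([0.437, 0.291, 0.109]), 0.58)]
collar_r [(array([ 0.447,  0.402, -0.003]), 0.66), (array([0.553, 0.348, 0.001]), 0.49), (array([0.436, 0.293, 0.002]), 0.47), (array([ 0.28 ,  0.203, -0.003]), 0.47)]
nest [(array([0.659, 0.061, 0.015]), 0.77)]
jaws [(array([0.661, 0.063, 0.091]), 0.81), (array([ 0.503, -0.326,  0.067]), 0.71)]
handles_mid [(array([0.489, 0.056, 0.093]), 0.76)]
pad_top [(array([ 0.594, -0.318,  0.012]), 0.7)]
done_a_mid [(array([ 0.5  , -0.325,  0.07 ]), 0.6)]
0.9
```

View pics/top1.png

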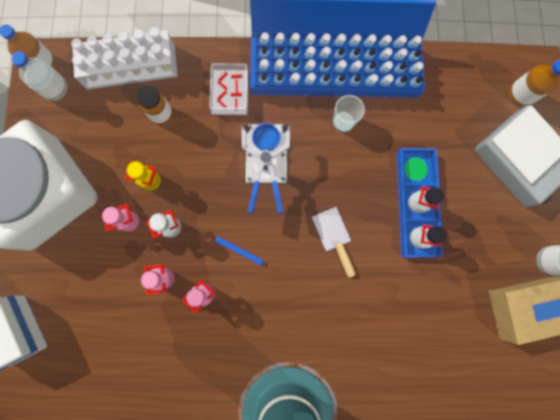

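View pics/scene1.png

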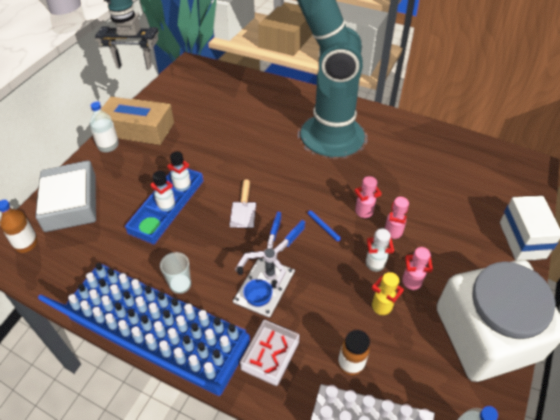

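The white-capped bottle is at top pixel (165,225), i.e. about (0.437, 0.291). The cup is at (266,137), the handles at (251,198) and (277,198), and the green pad at (416,168). Next I'll measure the yaws.

```bash
cat > m.py <<'E'
from h import *
np.set_printoptions(precision=4,suppress=True)
import sys
for c in('top','scene'):
    z=np.load(f'pics/{c}_{c}1.npz');p,d=z['p'],z['d'];W=cloud(c,d)
    hsv=cv2.cvtColor(p,cv2.COLOR_RGB2HSV).astype(int);H,S,V=hsv[...,0],hsv[...,1],hsv[...,2]
    def near(x,y,r): return (np.hypot(W[...,0]-x,W[...,1]-y)<r)&(d>0)
    b=near(.437,.291,.045)
    cap=b&(W[...,2]>.115)
    print(c,'cap',cap.sum(),W[cap].mean(0) if cap.any() else '',
      (W[cap].min(0)+W[cap].max(0))/2 if cap.any() else '')
    red=b&((H<8)|(H>172))&(S>140)&(W[...,2]>.06)&(W[...,2]<.1)
    P=W[red];print('red',len(P),P.mean(0),P.min(0),P.max(0))
    r=cv2.minAreaRect(P[:,:2].astype(np.float32)*1000);print(r)
    u,s,v=np.linalg.svd(P[:,:2]-P[:,:2].mean(0),full_matrices=False);print('pca',np.degrees(np.arctan2(v[0,1],v[0,0])),s)
    blue=(H>100)&(H<125)&(S>150)
    h=blue&near(.489,.056,.09)&(W[...,2]>.085)&(W[...,2]<.12);P=W[h]
    for sg in(1,-1):
        Q=P[(P[:,1]-.057)*sg>0]
        if len(Q)<8: continue
        u,s,v=np.linalg.svd(Q[:,:2]-Q[:,:2].mean(0),full_matrices=False);print('handle',sg,len(Q),Q.mean(0),Q.min(0),Q.max(0),'ang',np.degrees(np.arctan(v[0,1]/v[0,0])))
    cup=blue&near(.66,.058,.05)&(W[...,2]<.05)&(W[...,2]>.005);Q=W[cup]
    rim=Q[Q[:,2]>.026]; print('cup',len(Q),Q.mean(0),'rim',(rim.min(0)+rim.max(0))/2, cv2.minEnclosingCircle(rim[:,:2].astype(np.float32)))
    g=(H>45)&(H<80)&(S>120)&near(.59,-.319,.06);Q=W[g];print('pad',len(Q),Q.mean(0),(Q.min(0)+Q.max(0))/2)
    if c=='top':cv2.imwrite('pics/crops.png',np.hstack([cv2.resize(p[195:255,135:195,::-1],(400,400),interpolation=2),cv2.resize(p[115:215,220:320,::-1],(400,400),interpolation=2)]))
E
python3 m.py
```

```text
top cap 231 [0.4366 0.2911 0.1229] [0.4364 0.2915 0.1218]
red 131 [0.4369 0.2896 0.0846] [0.4055 0.2574 0.0759] [0.4678 0.3265 0.0919]
((437.2275390625, 291.935546875), (42.38614273071289, 63.31610107421875), 27.72907257080078)
pca 134.12749836037813 [0.3059 0.1501]
handle 1 113 [0.4974 0.0846 0.1028] [0.4637 0.0765 0.0948] [0.5315 0.0935 0.1077] ang -10.56885451194997
handle -1 108 [0.4983 0.0315 0.1033] [0.4645 0.0219 0.0947] [0.5319 0.0405 0.1071] ang 12.049898790465246
cup 511 [0.6659 0.0595 0.014 ] rim [0.6617 0.0545 0.0293] ((0.661865234375, 0.058748964220285416), 0.03362905979156494)
pad 366 [ 0.5906 -0.32    0.0071] [ 0.5906 -0.3196  0.0077]
scene cap 157 [0.4407 0.2921 0.1223] [0.439  0.2921 0.1211]
red 131 [0.4435 0.293  0.0827] [0.4115 0.2569 0.0638] [0.4695 0.3289 0.0906]
((438.5618896484375, 293.4105529785156), (42.945735931396484, 63.82210159301758), 24.028697967529297)
pca 102.81753193862146 [0.2919 0.1472]
handle 1 126 [0.5018 0.0866 0.0986] [0.4663 0.076  0.0852] [0.5349 0.0951 0.1098] ang -10.824484883047273
handle -1 93 [0.5036 0.0326 0.1012] [0.4695 0.022  0.0861] [0.5348 0.0415 0.107 ] ang 11.178694022521201
cup 533 [0.6574 0.0567 0.0156] rim [0.6633 0.06   0.0298] ((0.663065493106842, 0.05924411490559578), 0.03556712716817856)
pad 216 [ 0.5905 -0.3217  0.0073] [ 0.5903 -0.3229  0.0082]
```

View pics/crops.png

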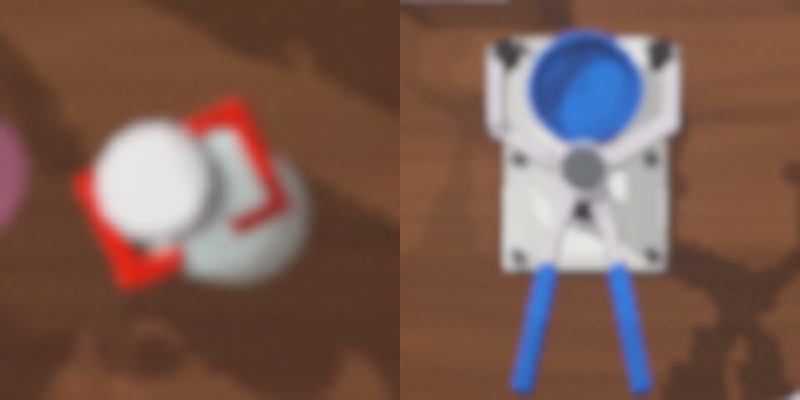

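Collar crop: the long (y) axis runs from lower left to upper right, so bottle x is at about +26° in the world. The pliers' axis is within 1° of world x. I'll check IK and grasp.

```bash
cat >> h.py <<'E'
BOT=np.array([.4375,.2917]); NEST=np.array([.662,.0592]); PAD=np.array([.5905,-.3205]); YB=np.radians(26); YN=np.radians(.4); G=.098
E
python3 - <<'E'
from h import *
np.set_printoptions(precision=3,suppress=True)
z=np.load('pics/top_top1.npz');W=cloud('top',z['d'])
m=(np.hypot(W[...,0]-.592,W[...,1]-.059)<.015); print('pivot top z',W[m][:,2].max(), W[m&(W[...,2]>.08)].mean(0))
for n,p,y in[('bot',BOT,YB),('nest',NEST,YN),('h',[.487,.059],YN+np.pi/2),('pad',PAD,np.pi/2)]:
    for k in(0,np.pi): print(n,k,solver.inverse_kinematics(np.array([*p,.1]),down(y+k)))
env.reach(np.array([*BOT,.25]),down(YB if solver.inverse_kinematics(np.array([*BOT,.25]),down(YB)) is not None else YB+np.pi))
s=env.sense();print(s['t'],s['ee_pos'],s['tcp_rot'],s['joint_positions'],s['wrist_force'])
E
```

```text
pivot top z 0.10800263328099768 [0.591 0.059 0.103]
bot 0 [ 0.079  0.636 -0.95   1.952  0.663  0.902 -0.762]
bot 3.141592653589793 [ 0.269  0.92  -1.328  1.943  1.001  1.161  2.125]
nest 0 [ 0.282  0.713 -0.618  1.617  0.479  0.967 -0.491]
nest 3.141592653589793 [ 0.613  1.111 -1.336  1.595  1.105  1.35   2.275]
h 0 [ 0.594  0.595 -0.985  2.032  0.659  0.868  0.812]
h 3.141592653589793 [ 0.303  0.443 -0.592  2.048  0.359  0.751 -2.074]
pad 0 [ 0.878  0.732 -0.641  1.596  0.5    0.983  1.648]
pad 3.141592653589793 [ 0.505  0.629 -0.082  1.625  0.062  0.891 -1.171]
4.2 [0.438 0.291 0.25 ] [[-0.437  0.899 -0.   ]
 [ 0.899  0.437 -0.   ]
 [-0.    -0.    -1.   ]] [ 0.123  0.384 -0.956  1.822  0.348  1.116 -0.504] [-0.294 -0.616 -0.112]
```

```bash
python3 - <<'E'
from h import *
np.set_printoptions(precision=3,suppress=True)
env.movel(np.array([*BOT,G]),rate=.12)
print(env.sense()['wrist_force'])
effector.grasp(squeeze=25)
s=env.sense();print(s['t'],s['gripper_width'],s['grasp_force'],s['wrist_force'])
env.movel(np.array([*BOT,.25]),rate=.15)
env.reach(np.array([*NEST,.25]),down(YN))
s=env.sense();print(s['t'],s['ee_pos'],s['gripper_width'],s['wrist_force'])
snap('top','held');snap('scene','held2')
a=cv2.imread('pics/held.png')[90:210,200:320];b=cv2.imread('pics/held2.png')[180:320,190:330]
cv2.imwrite('pics/held_c.png',np.hstack([cv2.resize(a,(400,400),interpolation=2),cv2.resize(b,(400,400),interpolation=2)]))
E
```

```text
[ 1.554  0.026 -0.505]
6.5 0.03529990955710806 24.99727338552475 [-0.251  0.179  0.218]
8.8917 [0.661 0.062 0.25 ] 0.035607578187967975 [ 0.574  0.624 -3.087]
```

View pics/held_c.png

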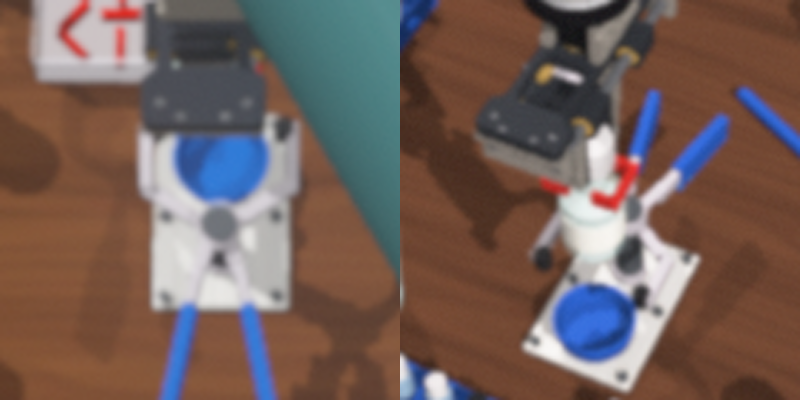

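The bottle hangs upright over the cup, with the collar halves facing left and right towards the jaws. I'll check for settling, then lower it.

```bash
python3 - <<'E'
from h import *
np.set_printoptions(precision=4,suppress=True)
env.pause(.2); s=env.sense();print(s['t'],s['ee_pos'],np.degrees(np.arctan2(s['tcp_rot'][1][1],s['tcp_rot'][0][1])))
cl=lambda:None
env.movel(np.array([*NEST,.150]),rate=.12)
s=env.sense();print(s['t'],s['ee_pos'],s['wrist_force'])
for z in(.13,.118,.0125+G):
    env.movel(np.array([*NEST,z]),rate=.06); s=env.sense();print(s['t'],s['ee_pos'],s['wrist_force'])
    if np.abs(s['wrist_force']).max()>15: break
snap('top','nest_t');snap('scene','nest_s')
a=cv2.imread('pics/nest_t.png')[90:210,200:320];b=cv2.imread('pics/nest_s.png')[180:320,190:330]
cv2.imwrite('pics/nest_c.png',np.hstack([cv2.resize(a,(400,400),interpolation=2),cv2.resize(b,(400,400),interpolation=2)]))
E
```

```text
9.1917 [0.6617 0.0602 0.2503] 0.4916607797367715
10.175 [0.6626 0.0595 0.1509] [ 0.5108  0.0151 -2.7133]
10.6583 [0.6617 0.0592 0.1295] [ 1.1138  0.0779 -2.4882]
11.0083 [0.6616 0.0591 0.1173] [-0.4011  0.4867 -2.4566]
11.2833 [0.6618 0.0592 0.1102] [-0.0287 -0.382  -2.5551]
```

View pics/nest_c.png

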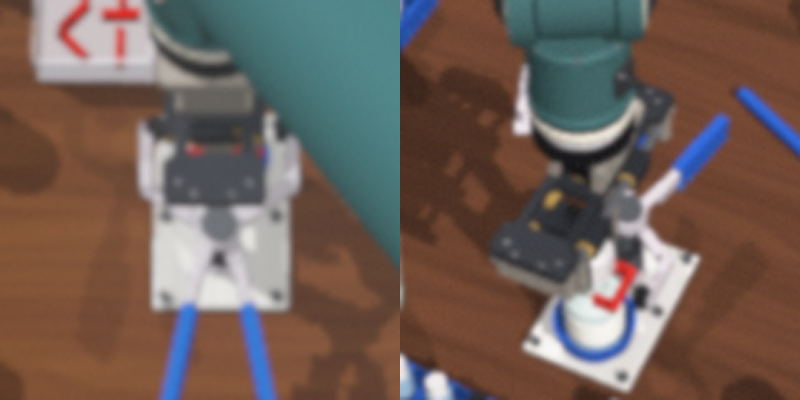

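The bottle is in the cup and clear of the jaws. I'll set it down, release, and go to the handles.

```bash
python3 - <<'E'
from h import *
np.set_printoptions(precision=4,suppress=True)
for z in(.109,.108):
    env.movel(np.array([*NEST,z]),rate=.03); f=env.sense()['wrist_force'];print(z,f)
    if f[2]>-1: break
effector.release(); s=env.sense();print(s['t'],s['wrist_force'])
env.movel(np.array([*NEST,.20]),rate=.15)
HM=np.array([.487,.0588])
q=down(YN-np.pi/2) ; q2=down(YN+np.pi/2)
env.reach(np.array([*HM,.20]),q2)
env.pause(.2); s=env.sense();print(s['t'],s['ee_pos'])
snap('top','rel_t');snap('scene','rel_s')
a=cv2.imread('pics/rel_t.png')[90:230,190:330];b=cv2.imread('pics/rel_s.png')[180:320,190:330]
cv2.imwrite('pics/rel_c.png',np.hstack([cv2.resize(a,(400,400),interpolation=2),cv2.resize(b,(400,400),interpolation=2)]))
E
```

```text
0.109 [-1.3597  0.7253  3.5882]
12.5667 [-0.7112 -0.247   0.3608]
14.7667 [0.4873 0.0589 0.1999]
```

View pics/rel_c.png

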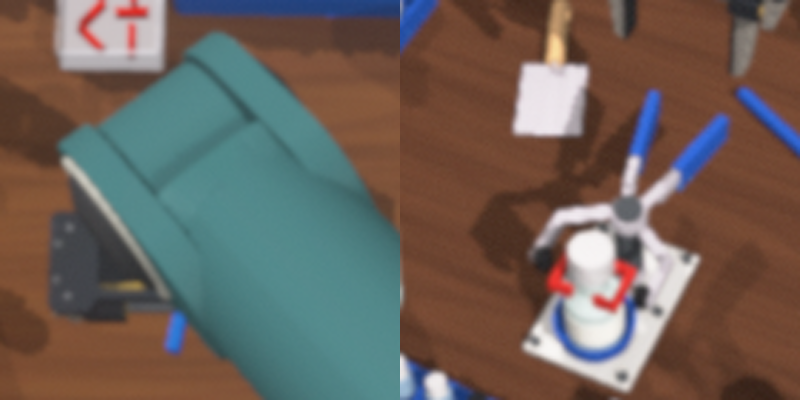

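The bottle stands upright in the cup, its collar halves facing the two rollers. Now I'll squeeze.

```bash
python3 - <<'E'
from h import *
np.set_printoptions(precision=4,suppress=True)
HM=np.array([.487,.0588])
env.movel(np.array([*HM,.120]),rate=.15)
env.movel(np.array([*HM,.073]),rate=.08); s=env.sense();print(s['t'],s['ee_pos'],s['wrist_force'])
effector.grasp(squeeze=30); s=env.sense();print(s['t'],s['gripper_width'],s['grasp_force'],s['wrist_force'])
env.pause(.4); s=env.sense();print(s['t'],s['gripper_width'],s['grasp_force'],s['wrist_force'])
snap('scene','sq_s')
effector.release(); env.pause(.3)
s=env.sense();print(s['t'],s['gripper_width'],s['wrist_force'])
snap('scene','op_s')
a=cv2.imread('pics/sq_s.png')[180:320,190:330];b=cv2.imread('pics/op_s.png')[180:320,190:330]
cv2.imwrite('pics/sq_c.png',np.hstack([cv2.resize(a,(400,400),interpolation=2),cv2.resize(b,(400,400),interpolation=2)]))
E
```

```text
16.2833 [0.487  0.0591 0.073 ] [0.5445 0.2196 0.2512]
17.3167 0.02367870870342836 30.012239813804626 [-6.4846 -5.1351  4.065 ]
17.7167 0.02372919741083504 30.012282729148865 [-6.8958 -5.7803  3.7552]
19.15 0.09191193748862059 [-0.1966  0.9242  1.1939]
```

View pics/sq_c.png

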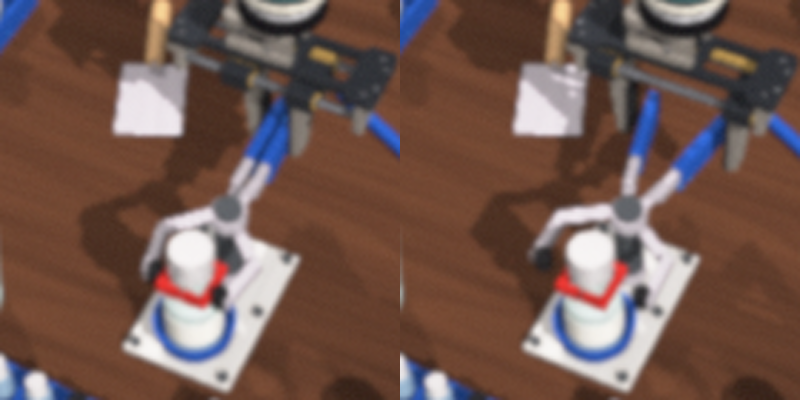

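The handles closed fully (23.7 mm), the collar is shut, and the handles have sprung open again. Next I'll regrasp the cap and carry the bottle to the tray.

```bash
python3 - <<'E'
from h import *
np.set_printoptions(precision=4,suppress=True)
z=np.load('pics/scene_op_s.npz');W=cloud('scene',z['d'])
m=(np.hypot(W[...,0]-.662,W[...,1]-.059)<.035)&(W[...,2]>.127)
C=((W[m].min(0)+W[m].max(0))/2)[:2]-[.0015,.001]; print('cap',m.sum(),C,W[m][:,2].max())
P=C if np.hypot(*(C-NEST))<.006 else NEST
P=(P+NEST)/2
env.movel(np.array([.487,.0588,.20]),rate=.15)
env.reach(np.array([*P,.20]),down(YN)); env.pause(.2)
env.movel(np.array([*P,.012+G]),rate=.1); s=env.sense();print(s['t'],s['ee_pos'],s['wrist_force'])
effector.grasp(squeeze=25); s=env.sense();print(s['t'],s['gripper_width'],s['wrist_force'])
env.movel(np.array([*P,.15]),rate=.08)
env.movel(np.array([*P,.27]),rate=.2)
env.reach(np.array([*PAD,.27]),down(-np.pi/2)); env.pause(.2)
s=env.sense();print(s['t'],s['ee_pos'],s['gripper_width'],s['wrist_force'],s['joint_positions'])
snap('top','pad_t');snap('scene','pad_s')
a=cv2.imread('pics/pad_t.png')[130:270,370:510];b=cv2.imread('pics/pad_s.png')[120:260,100:240]
cv2.imwrite('pics/pad_c.png',np.hstack([cv2.resize(a,(400,400),interpolation=2),cv2.resize(b,(400,400),interpolation=2)]))
E
```

```text
cap 188 [0.6628 0.0586] 0.13952266823002069
22.6667 [0.663  0.0591 0.1107] [ 0.6113  0.1958 -0.8241]
23.55 0.03528687731691975 [ 0.291   0.2117 -0.22  ]
26.5833 [ 0.5912 -0.3191  0.27  ] 0.03559451409085524 [ 0.882  -0.2686 -3.5941] [ 0.6617  0.486  -0.3127  1.4677  0.1535  1.212  -1.2394]
```

View pics/pad_c.png

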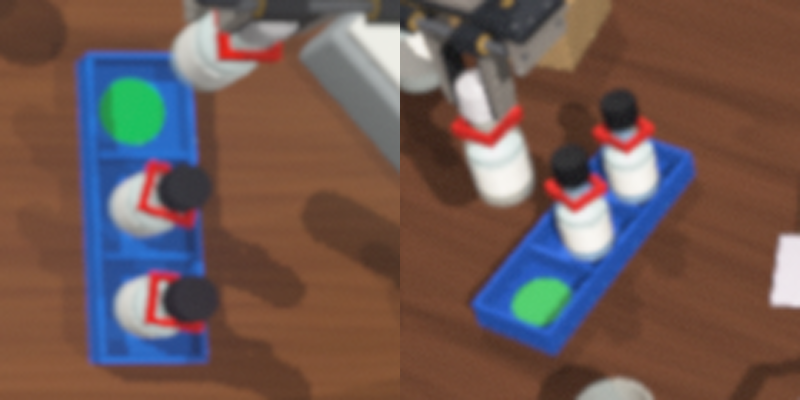

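The bottle is held upright over the green compartment, collar shut. I'll lower it.

```bash
python3 - <<'E'
from h import *
np.set_printoptions(precision=4,suppress=True)
env.movel(np.array([*PAD,.15]),rate=.15)
z=.008+G+.002
while True:
    env.movel(np.array([*PAD,z]),rate=.06); f=env.sense()['wrist_force'];print(z,f)
    if f[2]>-1 or z<.103: break
    z-=.001
effector.release(); env.movel(np.array([*PAD,.16]),rate=.12)
env.movel(np.array([*PAD,.22]),rate=.2)
env.reach(np.array([.45,-.12,.28]),down(-np.pi/2)); env.pause(.3)
s=env.sense();print(s['t'],s['wrist_force'])
snap('top','end_t');snap('scene','end_s')
a=cv2.imread('pics/end_t.png')[130:270,370:510];b=cv2.imread('pics/end_s.png')[120:260,100:240]
cv2.imwrite('pics/end_c.png',np.hstack([cv2.resize(a,(400,400),interpolation=2),cv2.resize(b,(400,400),interpolation=2)]))
E
```

```text
0.10800000000000001 [ 0.5837 -0.2393 -2.9227]
0.10700000000000001 [-0.1444 -1.1755 -2.6137]
0.10600000000000001 [ 0.2532  0.8572 -3.3587]
0.10500000000000001 [-2.4623  1.0869  4.4402]
32.5167 [-0.4849  0.4953 -0.1348]
```

View pics/end_c.png

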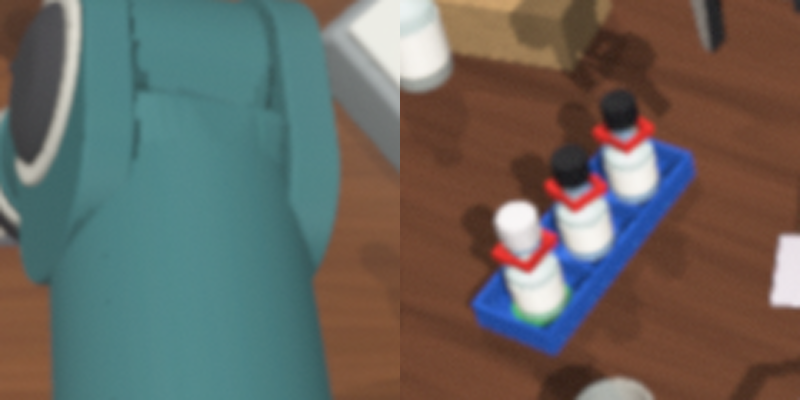

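The bottle stands upright on the green pad with its collar shut, and the other two are undisturbed.

```bash
python3 -c "
from h import *
print(workorder.finish_job())"
```

```text
the job is handed in; nothing more can be done
None
```

The collar was snapped shut in the pliers, the handles sprang open again, and the bottle now stands upright on the green pad with the other two bottles undisturbed; I handed the job in at about 33 s of the 54 s allowed.

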